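# Fold the ratchet writing slope down flat for signing

### The arm

A 6-joint arm with a two-finger parallel gripper is mounted at the origin on the work surface. World frame = base frame: x ahead of the robot, y to its left, z up, the work surface at z = 0. Lengths are in m, angles in rad, forces in N, time in s.
With the tool pointing down it reaches from about 0.4 to 0.925 m from the base axis. Payload 3.4 kg.
Tool frame: the origin (TCP) lies at the very end of the fingers, on their centre line; the grasp point (between the pads) lies 19 mm behind it; z points along the fingers, y is the line along which they close (so a half turn about z gives the same grasp; the last joint's range is limited). The gripper opens to 85 mm and grips with 20 to 120 N. Pads are 22 mm wide; open, the fingers measure 114 mm over their backs; the gripper's body (76 mm by 85 mm) begins 54 mm behind the grasp point. The pads swing forward as they close: fully open they stand 13 mm farther back than shut.
Start: joints at [1.137, 0.307, 1.506, -0, 1.328, -0.073], TCP at [0.203, 0.538, 0.198] pointing down, gripper open.
Joint ranges: [-3.12, 3.12], [-1.05, 2.28], [0.14, 2.33], [-1.42, 4.57], [0.1, 2.73], [-2.68, 2.68]. Speed limits (rad/s): [2.57, 2.57, 3.14, 3.14, 3.14, 3.14].

### API

Orientations are given as a rotation vector (axis times angle).
In Python, from plant import bot, eyes, finish_job, models gives the robot as it stands. The module is installed in compiled form; this text tells all that it offers.
- The arm moves only by the shell command python3 -m jog 'ROWS' [FORCE]. ROWS is JSON, a list of rows, each a list of 7 numbers: the shift along the world's x, y, z in cm, then the turn, a rotation vector about the world's x, y, z in degrees, then the opening, from -1 (shut) to 1 (fully open). A call has 1 to 8 rows; each row is the pose to reach, as a shift and turn from the pose commanded when the call began; what a row does not reach only later rows make up. A row lasts 1/10 s, in which the tool goes at most 50 mm and 8.59 degrees, less where a joint would pass 70% of its speed; a pose out of reach is approached as far as the arm can. A call with a gripper value outside its range is refused whole. The fingers move at their own pace and stop on an object; FORCE is the grip in N (left out, the last holds). Time passes only in rows, so rows that repeat a pose let the fingers close. It gives the time, the measured TCP pose, the force, the opening and the grip force at its end, in the units of the state.
- bot.get_obs(): the state, without advancing time (a new reading comes with each control period).
- eyes.snapshot(name): name is "side" or "top"; returns the picture (400x640x3 uint8, red, green, blue); there is no depth.
- eyes.camera_model(name): a dict with "vertical_fov" (degrees; the focal length in pixels is half the picture's height over the tangent of half this angle, whatever the lens; pixels are square), "cx", "cy" (the principal point, pixels), "pose" (4x4, takes a point from camera to world coordinates). Camera axes: x right, y down, z forward; pixel columns grow to the right and rows downward; lengths in m; the calibration is good to about 2 mm. A picture is of the moment at which its call begins. camera_model takes no time and is no camera call.
- finish_job(): hands the job in; it is judged then, once.
Trained networks look in the newest picture that a camera, given by its name, has taken for a name from the list of things; names that differ only in an ending like _2 or _b are one class to them, and where a whole thing is asked for, a point or a joint stands for the part that bears it (a point fixed in the world has none). Each returns a list of dicts, best first, with "confidence" (0 to 1); they miss things now and then, are a little off and sometimes report something else, mostly with a low value. They report only what shows in the picture. A call takes as long as a camera call.
- models.find_in(camera, query): "position" ([x, y, z] in m, in the coordinates of the camera as it stood for that picture, good to about 4 mm: the middle of the surface that is visible of it).
- models.spot_point(camera, query): "position" ([x, y, z] in m, in the coordinates of the camera as it stood for that picture, good to about 4 mm: a listed point, or the origin of a listed thing).
The state is a dict: "clock": time; "joint_pos": joint angles; "qd": joint speeds; "effort": joint torques, N m; "tool_pos": TCP position; "eef_rot": TCP orientation; "contact_force": force on the tool from outside, world axes, zero at the start; "torque": the same for the moment, N m; "opening": finger opening in m; "finger_force": force on a finger pad.
Only numpy, scipy, OpenCV 4.12 (cv2) and the standard library are available. Lean on these libraries where they do the work, as an engineer would, in place of code of your own. Each camera call takes 0.05 s, during which the arm holds its last target. There are 200 camera calls.

### The job

The sloping writing board on the desk is propped up on its ratchet. With a fingertip press the orange release bar beside the board's upper end until the pawl is out of the teeth and, keeping it pressed, push the board down past its teeth, without slamming it, until it lies fully down on its rests; then let go of the bar so that it springs back and the pawl locks the board flat. Only press and push: do not grip the bar or raise the board, and leave everything else on the desk where it stands.

Things in the scene. Friction and masses are not known exactly. Their poses are not given: they have to be found in the camera images.
- deck (a joint): Tilt of the white writing board (300 mm long up the slope, 230 wide, 10 thick, paper on it, black lip at its low end) about the hinge at its low end, rad: 0 = flat on its rests; starts 0.45 to 0.72. Stiff hinge: it stays where left; pushing it down at the bar takes 3 to 8 N. A pawl in a steel toothed sector (9 teeth, 0.1 rad apart, one at 0) lets it rise but not sink, however hard the board is pushed.
- pawl_lever (a joint): Turn of the release lever, rad: 0 = at rest, pawl in the teeth (it may rest part-way up a tooth, up to 0.09); clear of the teeth above 0.1; 0.17 = at its stop, bar 27 mm lower, square to the board, than at rest. Sprung back: 2 to 6 N at the bar presses it to the stop; pushed further, the board moves. Let go on the way, the pawl drops in the next tooth; it can be pressed again.
- bar (a point): Centre of the orange round release bar on the lever's end: 16 mm thick, 56 mm long, level, parallel to the hinge, beside the board's edge (34 mm from here) farther from the robot, near its top. Press it from above. At rest it is 265 mm up the slope from the hinge line and 35 mm out from the board's mid-plane; pressed to the stop, 268 and 8 mm: it rounds the hinge on that arc as the board sinks. Attitude turns with the lever.
- foot (a point): Point of the stand at desk height (z = 0), in the upright plane of the bar's centre and 225 mm along x from the board's hinge line; the hinge line is 45 mm above the desk. Its attitude is the stand's (fixed to the desk): z up, x level and square to the hinge line, from the hinge to the board's upper end (roughly to the robot's left), y from the lever to the board. At tilt q the board slopes up along x at q above level.
- tumbler: cream insulated tumbler with a side handle, 97 mm across and 197 mm tall; origin under its centre. Not part of the job; leave it.
- pen_cup: black round pen cup with pens standing in it, 76 mm across, up to 175 mm tall; origin under its centre. Not part of the job; leave it.
- stapler: red and black stapler, 150 x 36 x 60 mm tall; origin under its centre, x along its length. Not part of the job; leave it.
- calculator: grey desk calculator lying flat, 150 x 85 x 20 mm; origin under its centre. Not part of the job; leave it.
- stamp: blue and black self-inking stamp standing up, 62 x 42 x 80 mm tall; origin under its centre. Not part of the job; leave it.
- water: clear water bottle with a white cap, 60 mm across, 190 mm tall; origin under its centre. Not part of the job; leave it.

How it is judged:
On the way, in this order (a step that is already met when the one before it is completed fails the run):
1. the release bar is pressed until the pawl is clear of the teeth, while the board is still up (value of joint pawl_lever above 0.12 rad and value of joint deck above 0.3 rad), for 0.1 s.
2. the board is pushed down on its rests (value of joint deck below 0.03 rad), for 0.1 s.
At the end, for the whole second after the job is handed in: The board lies flat (tilt below 0.03 rad), the release lever has sprung back (below 0.04 rad) so that the pawl is in the lowest tooth, the robot touches nothing, and the other things stand upright where they were (value of joint deck below 0.03 rad and value of joint pawl_lever below 0.04 rad and angle between each of tumbler, pen_cup, stapler, calculator, stamp, water's own z axis and vertical below 0.1 rad).
It fails at once if the board is slammed down (faster than 1.5 rad/s) (velocity of joint deck below -1.5 rad/s).
It fails at once if the board is raised (upward faster than 0.25 rad/s, or over 0.8 rad) (velocity of joint deck above 0.25 rad/s or value of joint deck above 0.8 rad).
It fails at once if the release bar is gripped: taken between the fingers instead of pressed (grasp point within 14 mm of its centre) (distance between the grasp point and bar below 0.014 m).
It fails at once if another thing on the desk is moved more than 25 mm, or lifted (distance of any of tumbler, pen_cup, stapler, calculator, stamp, water from where it was at the start of the episode above 0.025 m).
It also fails if it takes over 35 s, if anything falls off the work surface, if the arm or the gripper's body presses on something with over 40 N, if the wrist force passes 120 N, or if a joint passes its speed limit or range.

## Working session

There is one attempt and no reset: what is moved stays moved. The work goes in short steps, Python scripts to look and compute and a shell command to move; the robot and the scene stay as the last step left them, time stands still between calls to the robot, and variables do not carry over. Pictures are saved under pics/ and viewed, at most 10 in all, crops included, and the job is handed in when it is done.

```bash
mkdir -p pics
cat > h.py <<'E'
import numpy as np, cv2
from plant import bot, eyes, models
def look(cam, qs, save=None):
    im=eyes.snapshot(cam); T=np.array(eyes.camera_model(cam)["pose"])
    if save: cv2.imwrite(save, im[:,:,::-1])
    for k,q in qs:
        for d in getattr(models,k)(cam,q)[:2]:
            print(cam,k,q,round(d["confidence"],2),np.round(T[:3,:3]@np.array(d["position"])+T[:3,3],4))
E
python3 - <<'E'
from h import *
s=bot.get_obs(); print(s["clock"],s["tool_pos"],s["eef_rot"],s["opening"],s["contact_force"])
for c in("side","top"): look(c,[("spot_point","bar"),("spot_point","foot"),("find_in","deck"),("find_in","bar")],f"pics/{c}.png")
look("top",[("spot_point",q) for q in "tumbler pen_cup stapler calculator stamp water".split()])
E
```

```text
0.0 [0.20269875 0.53728406 0.19739108] [-5.63603499e-01 -3.09012277e+00  3.06542714e-03] 0.08515360437185278 [-0.46141055  0.93501127  0.20043596]
side spot_point bar 0.76 [ 0.5446 -0.0215  0.2288]
side find_in deck 0.96 [ 0.4006 -0.119   0.1405]
side find_in deck 0.15 [ 0.4018 -0.1307  0.1299]
side find_in bar 0.68 [ 0.531  -0.066   0.1918]
top spot_point bar 0.77 [ 0.5403 -0.0264  0.2289]
top spot_point bar 0.65 [ 0.4954  0.1696 -0.0029]
top find_in deck 0.72 [ 0.4018 -0.0968  0.1632]
top find_in bar 0.82 [ 0.5294 -0.0403  0.2264]
top spot_point tumbler 0.73 [ 0.5681 -0.3727 -0.0006]
top spot_point tumbler 0.55 [0.6201 0.1675 0.0033]
top spot_point pen_cup 0.56 [0.3896 0.1601 0.0011]
top spot_point stapler 0.9 [ 0.6803 -0.0633  0.0017]
top spot_point calculator 0.81 [ 0.4937  0.2789 -0.0007]
top spot_point stamp 0.79 [ 0.495   0.1712 -0.0007]
top spot_point water 0.89 [0.6219 0.1655 0.0048]
```

View pics/side.png

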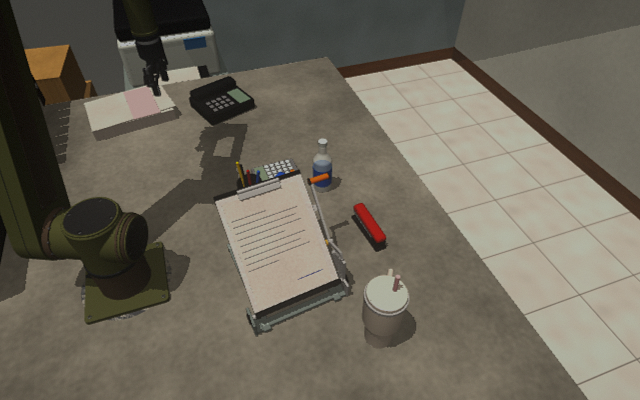

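View pics/top.png

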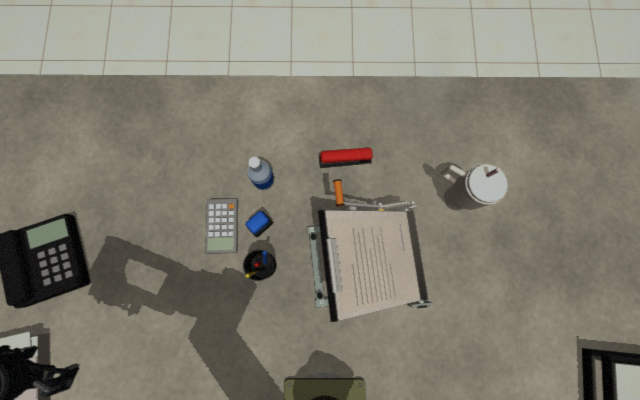

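The side view shows the bar at about (319,179) and the top view at (339,192). The board's low end is on the right, with the stapler, water and stamp well clear of it. I'll zoom in to get the yaw.

Run:
```python
from h import *
im=cv2.imread("pics/top.png")[165:335,295:445]
cv2.imwrite("pics/crop.png",cv2.resize(im,None,fx=3.5,fy=3.5,interpolation=cv2.INTER_CUBIC))
from scipy.ndimage import label
for c in("top","side"):
    a=cv2.cvtColor(cv2.imread(f"pics/{c}.png"),cv2.COLOR_BGR2HSV)
    m=((a[...,0]>5)&(a[...,0]<16)&(a[...,1]>190)&(a[...,2]>110)).astype(np.uint8)
    n,l,st,ce=cv2.connectedComponentsWithStats(m)
    for i in range(1,n):
        if st[i,4]>40: print(c,st[i],ce[i],cv2.minAreaRect(np.argwhere(l==i)[:,::-1].astype(np.float32)))
    print({k:(v if k!="pose" else np.round(v,3).tolist()) for k,v in eyes.camera_model(c).items()})
```

```text
top [334 181   9  23 120] [338.25       191.96666667] ((338.3999938964844, 191.79998779296875), (22.344575881958008, 5.939697742462158), 81.8698959350586)
{'vertical_fov': 57.11799503975812, 'cx': 312.2848270256611, 'cy': 194.48705129496204, 'pose': [[-0.0, -0.981, 0.193, 0.381], [-1.0, -0.001, -0.008, 0.038], [0.008, -0.193, -0.981, 1.017], [0.0, 0.0, 0.0, 1.0]]}
side [310 173  19  10  88] [318.90909091 177.69318182] ((319.0500183105469, 177.65000915527344), (4.427187919616699, 18.657434463500977), 71.56504821777344)
{'vertical_fov': 49.96112636391496, 'cx': 319.846515976326, 'cy': 199.30534240940884, 'pose': [[0.942, -0.239, 0.236, 0.27], [-0.336, -0.676, 0.656, -0.791], [0.003, -0.697, -0.717, 0.989], [0.0, 0.0, 0.0, 1.0]]}
```

View pics/crop.png

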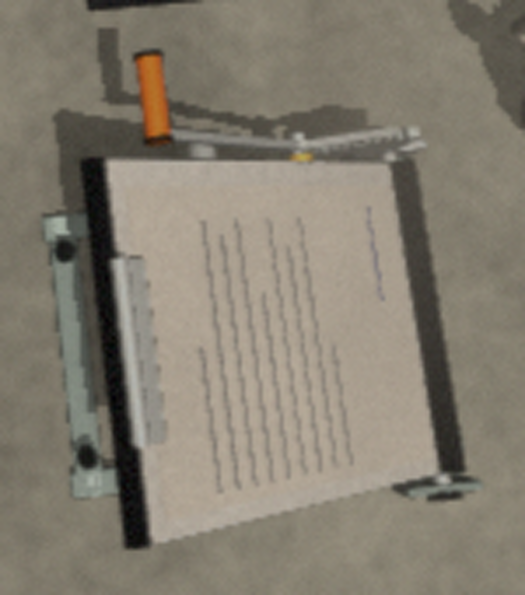

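The crop shows the orange bar from (147,52) to (160,140). The board's upper edge runs (85,158)–(125,545) and its low lip (408,160)–(460,470).

```bash
cat >> h.py <<'E'
def ray(cam,u,v):
    c=eyes.camera_model(cam);f=200/np.tan(np.radians(c["vertical_fov"])/2);T=np.array(c["pose"])
    d=T[:3,:3]@np.array([(u-c["cx"])/f,(v-c["cy"])/f,1]);return T[:3,3],d/np.linalg.norm(d)
def atz(cam,u,v,z):
    o,d=ray(cam,u,v);return o+d*(z-o[2])/d[2]
def tri(a,b):
    (o,d),(p,e)=ray("top",*a),ray("side",*b);s=np.linalg.lstsq(np.c_[d,-e],p-o,rcond=None)[0]
    return (o+d*s[0]+p+e*s[1])/2,np.linalg.norm(o+d*s[0]-p-e*s[1])
E
python3 - <<'E'
from h import *
print("bar",tri((338.7,192.3),(318.9,178.5)))
C=lambda x,y:(295+x/3.5,165+y/3.5)
for n,a,b,z in[("rail",(43,215),(75,497),.01),("upper",(85,158),(125,545),.225),("lip",(418,160),(465,470),.05),("bar",(148,52),(160,138),.229)]:
    p,q=atz("top",*C(*a),z),atz("top",*C(*b),z);d=p-q
    print(n,p.round(3),q.round(3),"hinge-dir angle deg from +x:",np.degrees(np.arctan2(d[1],d[0])).round(2))
E
```

```text
bar (array([ 0.54198691, -0.02639308,  0.23054221]), np.float64(0.0018537626553305681))
rail [0.49  0.044 0.01 ] [0.277 0.019 0.01 ] hinge-dir angle deg from +x: 6.6
upper [0.502 0.016 0.225] [ 0.272 -0.006  0.225] hinge-dir angle deg from +x: 5.63
lip [ 0.528 -0.242  0.05 ] [ 0.3   -0.264  0.05 ] hinge-dir angle deg from +x: 5.51
bar [ 0.569 -0.024  0.229] [ 0.514 -0.03   0.229] hinge-dir angle deg from +x: 6.99
```

The bar is at (0.542, -0.026, 0.230), the stand yaw is about 6° and the tilt about 0.63. I'll shut the fingers, rise and travel over, turning 26° about z.

```bash
python3 -m jog '[[0,0,5,0,0,0,-1],[0,0,10,0,0,4,-1],[2.6,-4.2,12,0,0,9,-1],[5.2,-8.4,12,0,0,13,-1],[7.8,-12.6,12,0,0,18,-1],[10.4,-16.8,12,0,0,22,-1],[13,-21,12,0,0,26,-1],[15,-25,12,0,0,26,-1]]' && python3 -m jog '[[2.6,-4.2,0,0,0,0,-1],[5.2,-8.4,0,0,0,0,-1],[7.8,-12.6,0,0,0,0,-1],[10.4,-16.8,0,0,0,0,-1],[13,-21,0,0,0,0,-1],[16,-25,0,0,0,0,-1],[19,-31,0,0,0,0,-1],[19,-31,0,0,0,0,-1]]'
```

```text
clock: 1.65
tool_pos: [0.354, 0.2861, 0.3185]
eef_rot: [-0.148, 3.137, 0.0]
contact_force: [0.3, 0.7, 0.1]
opening: -0.0
finger_force: 0.0
clock: 2.45
tool_pos: [0.545, -0.0263, 0.3178]
eef_rot: [-0.14, 3.138, -0.003]
contact_force: [-0.7, 0.6, -0.2]
opening: 0.0002
finger_force: 0.0
```

```bash
python3 -m jog '[[0,0.2,-3,0,0,0,-1],[0,0.4,-5.5,0,0,0,-1],[0,0.5,-6.8,0,0,0,-1],[0,0.6,-7.3,0,0,0,-1],[0,0.6,-7.3,0,0,0,-1]]'
python3 - <<'E'
from h import *
look("side",[("spot_point","bar")],"pics/s2.png")
a,b=cv2.imread("pics/s2.png")[120:280,240:400],None
cv2.imwrite("pics/s2c.png",cv2.resize(a,None,fx=3.5,fy=3.5,interpolation=cv2.INTER_CUBIC))
E
```

```text
clock: 2.95
tool_pos: [0.5428, -0.0155, 0.2452]
eef_rot: [0.147, -3.138, -0.0]
contact_force: [0.2, -0.5, 0.6]
opening: -0.0002
finger_force: 0.0
side spot_point bar 0.97 [ 0.5391 -0.0226  0.2307]
```

View pics/s2c.png

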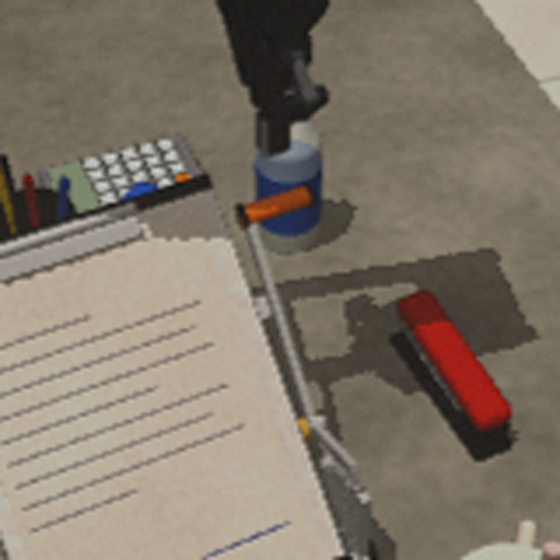

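The tip is at crop (270,152) and the bar's upper edge at about (275,195), a larger gap than I expected. I'll project the TCP to check.

Run:
```python
from h import *
def proj(cam,p):
    c=eyes.camera_model(cam);f=200/np.tan(np.radians(c["vertical_fov"])/2);x=np.linalg.inv(np.array(c["pose"]))@np.r_[p,1];return np.array([f*x[0]/x[2]+c["cx"],f*x[1]/x[2]+c["cy"]])
t=bot.get_obs()["tool_pos"];print(t)
for n,p in[("tcp",t),("bar",[.541,-.0245,.2305]),("bartop",[.541,-.0245,.2385])]: print(n,proj("side",p),(proj("side",p)-[240,120])*3.5, proj("top",p))
look("top",[("spot_point","bar")],"pics/t2.png")
a=cv2.imread("pics/t2.png")[140:240,290:390]
cv2.imwrite("pics/t2c.png",cv2.resize(a,None,fx=5,fy=5,interpolation=cv2.INTER_CUBIC))
```

```text
[ 0.54381044 -0.01572111  0.24654434]
tcp [317.84121608 171.21989589] [272.44425628 179.26963561] [334.3599299  189.54426971]
bar [317.95130893 178.22884504] [272.82958127 203.80095765] [337.89927319 192.32518931]
bartop [317.95015577 175.95204011] [272.82554519 195.8321404 ] [338.18072847 191.58886033]
top spot_point bar 0.48 [ 0.5393 -0.0274  0.2316]
```

View pics/t2c.png

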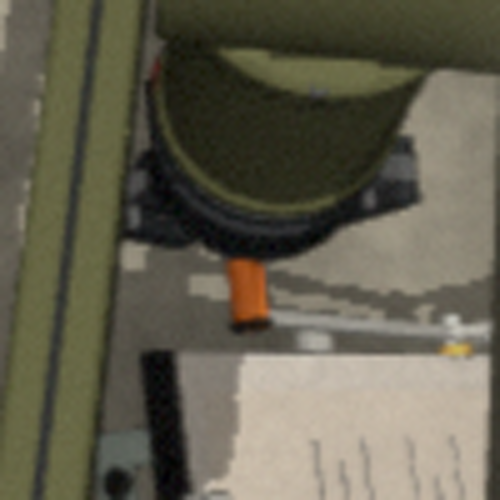

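```bash
python3 -m jog '[[0,-0.3,-0.4,0,0,0,-1],[0,-0.3,-0.8,0,0,0,-1],[0,-0.2,-1.2,0,0,0,-1],[0,-0.2,-1.2,0,0,0,-1]]'
```

```text
clock: 3.55
tool_pos: [0.5423, -0.0179, 0.2324]
eef_rot: [0.146, -3.137, -0.001]
contact_force: [-0.4, -0.2, 0.1]
opening: 0.0001
finger_force: 0.0
```

```bash
python3 -m jog '[[0,-0.1,-0.4,0,0,0,-1],[0,-0.1,-0.8,0,0,0,-1],[0,-0.1,-0.8,0,0,0,-1]]';python3 - <<'E'
from h import *
look("side",[("spot_point","bar")],"pics/s3.png")
a=cv2.imread("pics/s3.png")[140:220,270:370]
cv2.imwrite("pics/s3c.png",cv2.resize(a,None,fx=6,fy=6,interpolation=cv2.INTER_CUBIC))
E
```

```text
clock: 3.85
tool_pos: [0.5425, -0.019, 0.2245]
eef_rot: [0.146, -3.137, -0.0]
contact_force: [0.1, 0.6, 0.9]
opening: 0.0002
finger_force: 0.0
side spot_point bar 0.63 [ 0.5431 -0.0224  0.2292]
```

View pics/s3c.png

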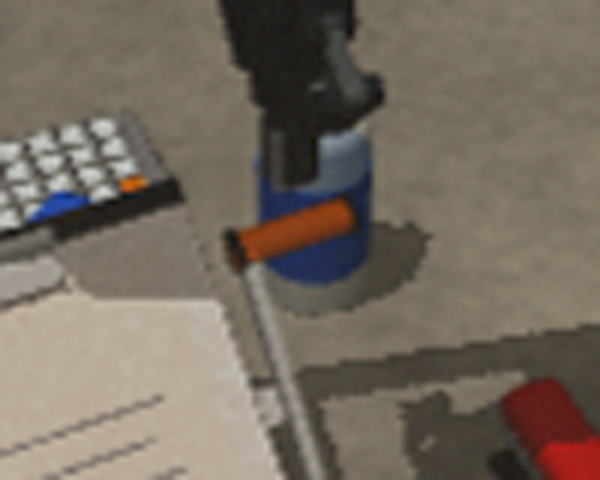

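The tip ends at crop (292,185), just above the bar's top at (295,210), so it has not made contact yet. The real tip seems to sit a little higher than the TCP reading. I'll go on down.

```bash
python3 -m jog '[[0,-0.1,-0.3,0,0,0,-1],[0,-0.1,-0.6,0,0,0,-1]]'; python3 -m jog '[[0,0,-0.3,0,0,0,-1],[0,0,-0.3,0,0,0,-1]]';python3 -m jog '[[0,0,-0.3,0,0,0,-1],[0,0,-0.3,0,0,0,-1]]';python3 - <<'E'
from h import *
look("side",[("spot_point","bar")],"pics/s4.png")
a=cv2.imread("pics/s4.png")[140:220,270:370]
cv2.imwrite("pics/s4c.png",cv2.resize(a,None,fx=6,fy=6,interpolation=cv2.INTER_CUBIC))
E
```

```text
clock: 4.15
tool_pos: [0.5432, -0.0202, 0.2193]
eef_rot: [-0.146, 3.138, -0.0]
contact_force: [0.6, 0.7, 1.1]
opening: -0.0003
finger_force: 0.0
clock: 4.35
tool_pos: [0.5426, -0.02, 0.2157]
eef_rot: [0.146, -3.137, -0.0]
contact_force: [0.2, 0.1, -0.6]
opening: 0.0
finger_force: 0.0
clock: 4.55
tool_pos: [0.5427, -0.02, 0.2129]
eef_rot: [0.146, -3.138, -0.0]
contact_force: [0.2, -0.6, 1.2]
opening: 0.0
finger_force: 0.0
side spot_point bar 0.68 [ 0.5436 -0.0245  0.232 ]
```

View pics/s4c.png

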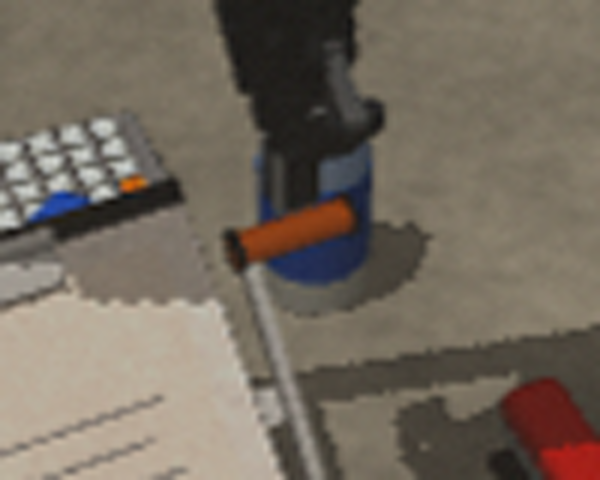

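Run:
```python
from h import *
for z in(.3,.33,.36): print(z,atz("top",343.5,177.5,z))
s=bot.get_obs();print(s["joint_pos"],s["tool_pos"],s["contact_force"])
look("top",[("spot_point","bar")],"pics/t4.png")
look("side",[("find_in","bar")])
a=cv2.imread("pics/t4.png")[140:220,290:390]
cv2.imwrite("pics/t4c.png",cv2.resize(a,None,fx=6,fy=6,interpolation=cv2.INTER_CUBIC))
```

```text
0.3 [ 0.55727451 -0.03068423  0.3       ]
0.33 [ 0.54989941 -0.02782713  0.33      ]
0.36 [ 0.54252431 -0.02497002  0.36      ]
[-1.14550301e-01  2.51436136e-01  1.54843349e+00  1.45055626e-05
  1.34188648e+00 -1.77835686e+00] [ 0.54297464 -0.01998725  0.21322464] [ 0.3724589  -0.24533562 -0.06854328]
top spot_point bar 0.46 [ 0.5413 -0.0272  0.2283]
side find_in bar 0.96 [ 0.5267 -0.0644  0.1912]
side find_in bar 0.47 [0.4907 0.2878 0.0164]
```

View pics/t4c.png

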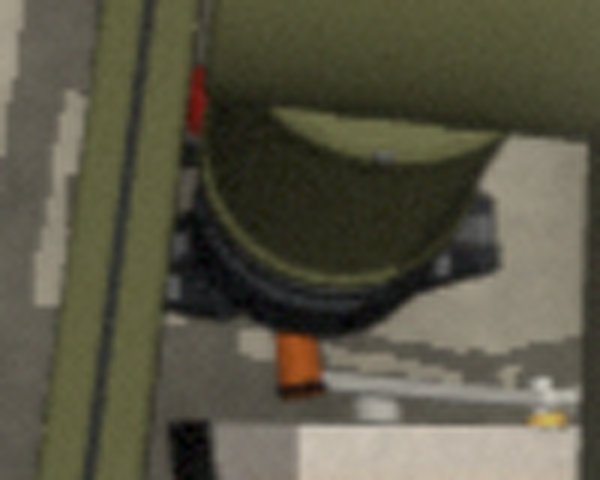

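Run:
```python
from h import *
from scipy.spatial.transform import Rotation as R
def proj(cam,p):
    c=eyes.camera_model(cam);f=200/np.tan(np.radians(c["vertical_fov"])/2);x=np.linalg.inv(np.array(c["pose"]))@np.r_[p,1];return np.array([f*x[0]/x[2]+c["cx"],f*x[1]/x[2]+c["cy"]]).round(1)
t=np.array([.2027,.5373,.1974]);r=R.from_rotvec([-.5636,-3.0901,.0031]).as_matrix()
for b in(0,-.013,-.035):
  for s in(-.05,.05): print(b,s,[proj(c,t+r@[0,s,b]) for c in("side","top")])
im=cv2.imread("pics/side.png")[55:115,120:200]
# dark finger pixels: lowest rows per column
g=im.max(2); 
for u in range(140,176,2): print(u,[55+v for v in np.where(g[:,u-120]<45)[0]][-1:],end=" ")
print()
# now: tip bottom in s4
for n in("s2","s3","s4"):
  g=cv2.imread(f"pics/{n}.png").max(2); print(n,[(u,g[160:185,u].tolist()) for u in (317,320)])
print(proj("side",[.543,-.020,.2132]),proj("side",[.543,-.020,.2382]))
```

```text
0 -0.05 [array([161. , 108.2]), array([ 91.1, 363.2])]
0 0.05 [array([169.1,  91.4]), array([ 48.2, 345.2])]
-0.013 -0.05 [array([159.9, 104.7]), array([ 87.4, 364.8])]
-0.013 0.05 [array([168.1,  88.1]), array([ 43.8, 346.5])]
-0.035 -0.05 [array([158.1,  98.8]), array([ 80.8, 367.7])]
-0.035 0.05 [array([166.5,  82.2]), array([ 36. , 348.8])]
140 [np.int64(57)] 142 [np.int64(58)] 144 [np.int64(84)] 146 [np.int64(84)] 148 [np.int64(85)] 150 [np.int64(86)] 152 [np.int64(87)] 154 [np.int64(94)] 156 [np.int64(95)] 158 [np.int64(94)] 160 [np.int64(73)] 162 [np.int64(78)] 164 [np.int64(80)] 166 [np.int64(80)] 168 [] 170 [] 172 [] 174 [] 
s2 [(317, [36, 33, 34, 39, 62, 109, 99, 100, 99, 101, 101, 102, 83, 85, 85, 78, 115, 137, 141, 158, 160, 100, 54, 87, 85]), (320, [34, 34, 31, 62, 135, 126, 108, 99, 100, 102, 98, 103, 106, 82, 81, 113, 139, 140, 130, 118, 96, 51, 88, 84, 84])]
s3 [(317, [35, 34, 43, 41, 42, 41, 45, 44, 41, 41, 48, 62, 85, 85, 87, 79, 113, 141, 141, 134, 123, 96, 55, 88, 88]), (320, [31, 32, 31, 35, 36, 36, 35, 36, 35, 34, 46, 94, 107, 87, 82, 115, 139, 142, 134, 120, 93, 53, 86, 86, 86])]
s4 [(317, [32, 34, 36, 32, 34, 36, 43, 48, 50, 47, 47, 47, 48, 49, 50, 63, 113, 141, 141, 134, 118, 97, 50, 87, 86]), (320, [32, 36, 35, 34, 37, 36, 32, 36, 37, 36, 35, 36, 36, 35, 58, 117, 140, 142, 135, 120, 93, 52, 89, 84, 85])]
[318.1 181.8] [318.1 174.7]
```

The fingertips read about 25 mm above the TCP in both poses, so the tip is now just at the bar's top. I'll press slowly and watch the force.

```bash
python3 -m jog '[[0,0,-0.3,0,0,0,-1],[0,0,-0.3,0,0,0,-1]]'; python3 -m jog '[[0,0.1,-0.3,0,0,0,-1],[0,0.1,-0.3,0,0,0,-1]]';python3 -m jog '[[0,0.2,-0.3,0,0,0,-1],[0,0.2,-0.3,0,0,0,-1]]';python3 - <<'E'
from h import *
look("side",[("spot_point","bar")],"pics/s5.png")
look("top",[("spot_point","bar")])
g=cv2.imread("pics/s5.png").max(2); print([(u,g[160:195,u].tolist()) for u in (317,320)])
E
```

```text
clock: 5.05
tool_pos: [0.5427, -0.02, 0.2099]
eef_rot: [0.146, -3.138, -0.0]
contact_force: [0.3, 0.0, 0.6]
opening: -0.0002
finger_force: 0.0
clock: 5.25
tool_pos: [0.5427, -0.0189, 0.2068]
eef_rot: [0.146, -3.137, -0.0]
contact_force: [-0.1, 0.3, 0.4]
opening: 0.0002
finger_force: 0.0
clock: 5.45
tool_pos: [0.5429, -0.0165, 0.2043]
eef_rot: [0.146, -3.138, -0.001]
contact_force: [-1.7, 1.0, 3.4]
opening: 0.0
finger_force: 1.7
side spot_point bar 0.71 [ 0.5409 -0.0203  0.227 ]
top spot_point bar 0.61 [ 0.5396 -0.0238  0.2269]
[(317, [33, 33, 36, 33, 32, 33, 31, 39, 38, 40, 36, 39, 39, 39, 37, 36, 59, 122, 146, 133, 120, 94, 53, 87, 85, 85, 88, 105, 100, 99, 97, 100, 126, 128, 124]), (320, [36, 34, 35, 34, 36, 33, 35, 35, 31, 34, 36, 35, 34, 34, 34, 45, 108, 142, 134, 119, 93, 55, 87, 85, 85, 85, 85, 87, 103, 102, 101, 102, 102, 128, 121])]
```

Contact is made, at 3.4 N with the bar moving. I'll press along the arc to the stop.

```bash
python3 -m jog '[[0,0.4,-0.5,0,0,0,-1],[-0.1,0.8,-0.9,0,0,0,-1],[-0.1,1.1,-1.3,0,0,0,-1],[-0.2,1.4,-1.7,0,0,0,-1],[-0.2,1.4,-1.7,0,0,0,-1],[-0.2,1.4,-1.7,0,0,0,-1]]';python3 - <<'E'
from h import *
look("side",[("spot_point","bar")],"pics/s6.png")
look("top",[("spot_point","bar")])
a=cv2.imread("pics/s6.png")[120:280,210:370]
cv2.imwrite("pics/s6c.png",cv2.resize(a,None,fx=3.7,fy=3.7,interpolation=cv2.INTER_CUBIC))
E
```

```text
clock: 6.25
tool_pos: [0.5418, -0.0015, 0.1883]
eef_rot: [-0.146, 3.136, 0.003]
contact_force: [-1.4, 4.2, 7.8]
opening: 0.0001
finger_force: 3.6
side spot_point bar 0.59 [ 0.5407 -0.0071  0.212 ]
side spot_point bar 0.49 [ 0.5719 -0.3734 -0.0007]
top spot_point bar 0.78 [ 0.5402 -0.0098  0.2159]
```

View pics/s6c.png

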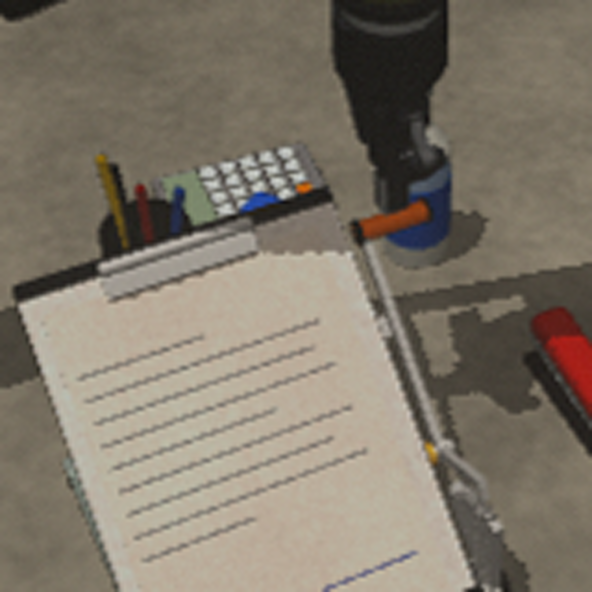

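The tip (400,205) sits on the bar and the bar is pressed about 18 mm. I'll continue along the arc.

```bash
python3 -m jog '[[0,0.4,-0.6,0,0,0,-1],[-0.1,0.8,-1.3,0,0,0,-1],[-0.1,1.2,-2.0,0,0,0,-1],[-0.2,1.6,-2.6,0,0,0,-1],[-0.2,2.0,-3.3,0,0,0,-1],[-0.3,2.4,-4.0,0,0,0,-1],[-0.3,2.8,-4.7,0,0,0,-1],[-0.3,2.8,-4.7,0,0,0,-1]]';python3 - <<'E'
from h import *
look("side",[("spot_point","bar"),("find_in","deck")],"pics/s7.png")
look("top",[("spot_point","bar"),("find_in","deck")],"pics/t7.png")
E
```

```text
clock: 7.25
tool_pos: [0.5389, 0.0265, 0.1404]
eef_rot: [-0.147, 3.136, 0.003]
contact_force: [-0.7, 2.9, 3.9]
opening: 0.0002
finger_force: 2.2
side spot_point bar 0.76 [0.5365 0.0225 0.1628]
side find_in deck 0.85 [ 0.3967 -0.1043  0.1089]
top spot_point bar 0.48 [0.5384 0.0209 0.1649]
top spot_point bar 0.15 [0.3872 0.1599 0.0024]
```

```bash
python3 -m jog '[[0,0.4,-1.0,0,0,0,-1],[-0.1,0.8,-2.0,0,0,0,-1],[-0.1,1.2,-3.0,0,0,0,-1],[-0.2,1.5,-4.0,0,0,0,-1],[-0.2,1.8,-5.0,0,0,0,-1],[-0.2,2.1,-6.0,0,0,0,-1],[-0.2,2.3,-7.0,0,0,0,-1],[-0.3,2.4,-8.0,0,0,0,-1]]';python3 - <<'E'
from h import *
look("side",[("spot_point","bar"),("find_in","deck")],"pics/s8.png")
E
```

```text
clock: 8.35
tool_pos: [0.5355, 0.049, 0.06]
eef_rot: [-0.146, 3.137, -0.0]
contact_force: [0.4, 3.8, 4.2]
opening: -0.0001
finger_force: 2.3
side find_in deck 0.76 [ 0.3923 -0.0962  0.0621]
```

```bash
python3 -m jog '[[0,0.1,-0.7,0,0,0,-1],[0,0.2,-1.4,0,0,0,-1],[0,0.2,-2.0,0,0,0,-1],[0,0.2,-2.5,0,0,0,-1],[0,0.2,-2.8,0,0,0,-1],[0,0.2,-2.8,0,0,0,-1]]'; python3 -m jog '[[0,0,-0.2,0,0,0,-1],[0,0,-0.2,0,0,0,-1]]';python3 - <<'E'
from h import *
look("side",[("spot_point","bar"),("find_in","deck")],"pics/s9.png")
look("top",[("spot_point","bar"),("find_in","deck")],"pics/t9.png")
E
```

```text
clock: 9.1
tool_pos: [0.5347, 0.051, 0.0317]
eef_rot: [0.146, -3.137, 0.0]
contact_force: [-1.0, 1.6, 2.1]
opening: -0.0
finger_force: 1.2
clock: 9.3
tool_pos: [0.5349, 0.0509, 0.0302]
eef_rot: [0.146, -3.138, 0.0]
contact_force: [-1.1, 0.8, 2.8]
opening: -0.0003
finger_force: 1.2
side spot_point bar 0.81 [0.5329 0.0527 0.0513]
side find_in deck 0.73 [ 0.397  -0.0995  0.0482]
top spot_point bar 0.49 [0.5315 0.0479 0.0535]
top find_in deck 0.84 [ 0.4167 -0.1408  0.0536]
```

```bash
for i in 1 2; do python3 -m jog '[[0,0,-0.2,0,0,0,-1],[0,0,-0.2,0,0,0,-1]]'; done
```

```text
clock: 9.8
tool_pos: [0.535, 0.051, 0.0282]
eef_rot: [-0.146, 3.138, 0.0]
contact_force: [-1.8, 1.3, 2.3]
opening: 0.0001
finger_force: 1.6
clock: 10.0
tool_pos: [0.5351, 0.0511, 0.0265]
eef_rot: [-0.146, 3.138, 0.0]
contact_force: [-2.4, 1.7, 8.8]
opening: -0.0001
finger_force: 3.7
```

```bash
for i in 1 2; do python3 -m jog '[[0,0,-0.2,0,0,0,-1],[0,0,-0.2,0,0,0,-1]]'; done
```

```text
clock: 10.2
tool_pos: [0.5351, 0.0512, 0.0254]
eef_rot: [-0.146, 3.138, 0.0]
contact_force: [-4.9, 1.9, 14.9]
opening: -0.0
finger_force: 7.3
clock: 10.4
tool_pos: [0.5353, 0.0513, 0.0243]
eef_rot: [-0.146, 3.137, 0.001]
contact_force: [-6.6, 2.0, 22.8]
opening: 0.0
finger_force: 10.8
```

The force climbs stiffly to 23 N, so the board is on its rests. Now I'll let go.

```bash
python3 -m jog '[[0,0,0.8,0,0,0,-1],[0,0,1.6,0,0,0,-1],[0,0,2.6,0,0,0,-1],[0,0,4,0,0,0,-1],[0,0,7,0,0,0,-1],[0,0,11,0,0,0,-1],[0,0,15,0,0,0,-1],[0,0,15,0,0,0,-1]]'; python3 -m jog '[[0,3,0,0,0,0,-1],[0,7,0,0,0,0,-1],[0,11,0,0,0,0,-1],[0,15,0,0,0,0,-1],[0,15,0,0,0,0,-1]]'
python3 - <<'E'
from h import *
look("side",[("spot_point","bar"),("find_in","deck")],"pics/s10.png")
look("top",[("spot_point","bar"),("find_in","deck")],"pics/t10.png")
a=cv2.imread("pics/s10.png")[110:350,180:420];b=cv2.imread("pics/t10.png")[150:340,290:450]
cv2.imwrite("pics/end.png",np.hstack([cv2.resize(a,(400,400)),cv2.resize(b,(337,400))]))
E
```

```text
clock: 11.2
tool_pos: [0.5397, 0.051, 0.1782]
eef_rot: [-0.145, 3.126, -0.001]
contact_force: [0.7, 0.7, 0.1]
opening: -0.0001
finger_force: 0.0
clock: 11.7
tool_pos: [0.5347, 0.2055, 0.1714]
eef_rot: [0.153, -3.137, -0.004]
contact_force: [-0.1, -0.8, -0.6]
opening: -0.0002
finger_force: 0.0
side spot_point bar 0.85 [0.533  0.0475 0.0764]
side spot_point bar 0.54 [4.969e-01 2.813e-01 3.000e-04]
side find_in deck 0.6 [ 0.3984 -0.0994  0.047 ]
top spot_point bar 0.89 [0.5328 0.0449 0.0775]
top find_in deck 0.72 [ 0.3949 -0.0792  0.0504]
```

View pics/end.png

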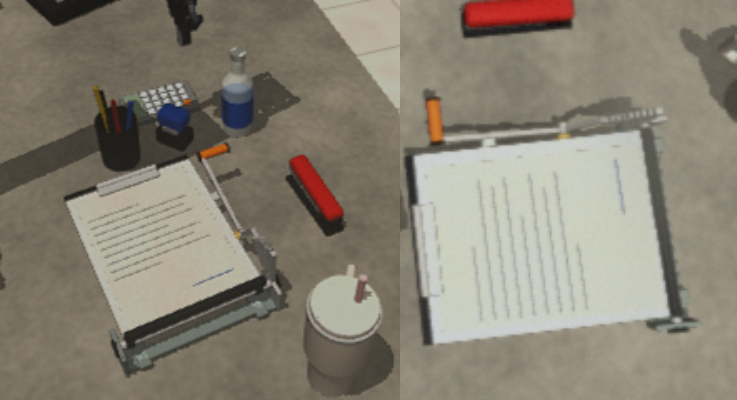

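The board lies flat, with the bar sprung back at z ≈ 0.077 (0.080 expected at rest). The other things look undisturbed and the robot is clear of everything.

```bash
python3 -c "
from plant import finish_job
print(finish_job())"
```

```text
the job is handed in; nothing more can be done
None
```

The board was pushed down flat onto its rests and the release bar sprang back, nothing else on the desk looked moved, and I handed the job in at about 12 s; the verdict isn't reported, and one doubt remains: the TCP reading sat about 25 mm below the visible fingertips, so by that reading the grasp point passed within 14 mm of the bar.

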